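Load a vial and hold the inspection mirror on it

TASK

Stand the amber vial upright in the empty cup of the viewing jig and let go of it; only then pick up the hand mirror by its orange grip. Hold the mirror upright in the air, centred over the white ring mark at the height of the camera lens, its glass turned so that the jig's camera sees the amber vial in the middle of the mirror. The job finishes with the mirror still gripped and held still at that angle; leave the screwdriver, the clamp and the hex key where they lie.

Things in the scene. Friction and masses are not known exactly. Their poses are not given: they have to be found in the camera images.
- vial_mid (a point): centre (half-way up) of the loose amber glass vial with black cap, 27 mm diameter, 56 mm tall, z axis up its length. The cup hides its lowest 15 mm when seated, so grip its upper half
- vial: the same amber vial; origin at the centre of its underside
- cup_empty_seat (a point): centre of the inner floor of the empty black cup on its aluminium stand, fixed on the jig; floor 52 mm above the worktop, inner diameter 34 mm, outer 40 mm, rim 15 mm above the floor. The other two like cups hold a pink and a clear vial (19 mm diameter, 45 mm tall, fixed); the three cups stand 78 mm apart, and which place has the empty one varies
- mirror_grip (a point): centre of the orange grip of the loose hand mirror, 130 mm above the mirror's underside; the grip is 18 mm thick (its x), 34 mm wide (its y) and 44 mm tall. x axis: the way the glass faces; z up. Mirror 150 g
- mirror_face (a point): centre of the mirror's glass (56 mm wide, 46 mm tall; silvery side, the back is black), 35 mm above the underside, 5 mm in front of and 95 mm below the grip's centre; x axis points straight out of the glass, y along its width, z up
- mirror: the whole hand mirror, 152 mm tall with a grey foot 50x70x8 mm on which it stands at first; origin at the centre of the foot's underside, axes as for its glass
- mirror_spot (a point): the point 80 mm above the worktop, straight over the middle of the white ring mark (56 mm across, on a dark disc) of the jig: where the centre of the glass belongs
- jig: the fixed viewing jig: flat aluminium bars 6 mm high from the ring mark to the camera and to three cup places; origin on the worktop under the ring mark
- camera_lens (a point): centre of the front lens of the jig's small grey camera, fixed on a post, 80 mm above the worktop, 150 mm from mirror_spot and looking at it; top of the camera 96 mm above the worktop
- place0 (a point): cup place 0 of the jig, 150 mm from mirror_spot, 50 degrees anticlockwise (from above) from the camera; 80 mm above the worktop, the height of a seated amber vial's centre
- place1 (a point): cup place 1 of the jig, 150 mm from mirror_spot, 80 degrees anticlockwise (from above) from the camera; 80 mm above the worktop, the height of a seated amber vial's centre
- place2 (a point): cup place 2 of the jig, 150 mm from mirror_spot, 110 degrees anticlockwise (from above) from the camera; 80 mm above the worktop, the height of a seated amber vial's centre
- aim0 (a point): frame at mirror_spot whose level x axis points half-way between the directions to the camera and to cup place 0: the way the glass must face if the amber vial stands at place 0
- aim1 (a point): frame at mirror_spot whose level x axis points half-way between the directions to the camera and to cup place 1: the way the glass must face if the amber vial stands at place 1
- aim2 (a point): frame at mirror_spot whose level x axis points half-way between the directions to the camera and to cup place 2: the way the glass must face if the amber vial stands at place 2
- power_unit: big black box fixed at the left, 345 mm deep, 275 mm wide, 172 mm tall, its near face some 6 cm beyond the mirror's start: lift the mirror over its height or stay in front of it when swinging across; origin under its middle
- dewar: tall blue vessel fixed behind the work, about 210 mm diameter (tubes stand out some 30 mm more), over 400 mm tall: keep the wrist clear of it; origin under its middle
- blue_screwdriver: blue-handled screwdriver, 185 mm long, lying near the front edge; leave it alone
- clamp: small black fork clamp, 26x52x8 mm, lying beyond the amber vial; leave it alone
- hex_key: steel hex key, 33x85x5 mm, lying to the right; leave it alone
Mind the look-alikes: they are no part of the job. Several things have the shape of the mirror; the one meant has the colours described above. Leave any green look-alike of the vial alone.

How it is judged:
By the outcome, as a careful person would: the job done as asked, in the order asked, and still so for the second after the job is handed in, while the arm keeps its last pose, push and grip.
It also fails if it takes over 64 s, if anything falls off the work surface, if the arm or the gripper's body presses on something with over 40 N, if the wrist force passes 120 N, or if a joint passes its speed limit or range.

ROBOT

A 7-joint arm with a two-finger parallel gripper is mounted at the origin on a cart in front of the work surface, level with it; the furniture and walls round the work are solid. World frame = base frame: x ahead of the robot, y to its left, z up, the work surface at z = 0. Lengths are in m, angles in rad, forces in N, time in s.
With the tool pointing down it reaches from about 0.4 to 0.85 m from the base axis. Payload 4.5 kg.
Tool frame: the origin (TCP) lies midway between the tips of the shut fingers; the grasp point (between the pads) lies 19 mm behind it; z points along the fingers, y is the direction in which the jaws open and shut (so a half turn about z gives the same grasp; the last joint's range is limited). The gripper opens to 88 mm and grips with 3 to 60 N. Pads are 18 mm wide; open, the fingers measure 123 mm over their backs; the gripper's body (75 mm by 187 mm) begins 45 mm behind the grasp point.
Start: joints at [-1.232, 0.689, -0.195, 1.565, 0.157, 0.902, -0.215], TCP at [0.188, 0.596, 0.239] pointing down, gripper open.
Joint ranges: [-3.01, 3.01], [-0.46, 2.08], [-1.47, 1.51], [0.13, 2.56], [-1, 4.14], [0.04, 2.09], [-2.66, 2.66]. Speed limits (rad/s): [2.57, 2.57, 3.14, 3.14, 3.14, 3.14, 3.14].

INTERFACE

Orientations are given as a unit quaternion [x, y, z, w].
In Python, from plant import r gives the robot as it stands. The module is installed in compiled form; this text tells all that it offers.
- The arm moves only by the tool carry_out, never from a script. Its argument "commands" is a list of rows, each a list of 6 numbers: the shift along the tool's x, y, z in m, then the turn, a rotation vector about the tool's x, y, z in degrees. In form: [[dx, dy, dz, wx, wy, wz], ...]. A call has 1 to 12 rows; each row is the pose to reach, as a shift and turn from the pose commanded when the call began, along the tool's axes at that moment; what a row does not reach only later rows make up. A row lasts 1/10 s, in which the tool goes at most 50 mm and 8.59 degrees, less where a joint would pass 70% of its speed; a pose out of reach is approached as far as the arm can. A call with a gripper value outside its range is refused whole. "fingers" is the closure in counts, from 0 (fully open) to 255 (shut), set as the call begins (left out, the last holds). The fingers move at their own pace and stop on an object; "grip_force" is the grip in N (left out, the last holds). Time passes only in rows, so rows that repeat a pose let the fingers close. It gives the time, the measured TCP pose, the force and the opening at its end, in the units of the state.
- r.get_state(): the state, without advancing time (a new reading comes with each control period).
- r.snapshot(name): name is "side" or "top"; returns a dict with "img" (420x560x3 uint8, blue, green, red), "intrinsics" (3x3 intrinsics, pixels), "k1" (the pictures are not rectified: a ray, as slopes to the right and down, at radius r is drawn at 1 + k1 r^2 times it, then the intrinsics apply), "extrinsics" (4x4, takes a point from camera to world coordinates). Camera axes: x right, y down, z forward; pixel columns grow to the right and rows downward; lengths in m; the calibration is good to about 2 mm. A picture is of the moment at which its call begins. There is no depth.
- r.finish_job(): hands the job in, once; it reports no verdict.
Trained networks look in a picture, given as the dict that the camera call returned (one of the last four; its "shot" number tells which), for a name from the list of things; names that differ only in an ending like _2 or _b are one class to them, and where a whole thing is asked for, a point or a joint stands for the part that bears it (a point fixed in the world has none). Each returns a list of dicts, best first, with "p" (0 to 1); they miss things now and then, are a little off and sometimes report something else, mostly with a low value. They report only what shows in the picture. A call takes as long as a camera call. They do not tell look-alikes from the thing itself.
- r.spot_in(picture, label): "xyz" ([x, y, z] in m, in world coordinates, good to about 4 mm: the middle of the surface that is visible of it).
- r.spot_point(picture, label): "xyz" ([x, y, z] in m, in world coordinates, good to about 4 mm: a listed point, or the origin of a listed thing).
The state is a dict: "clock": time; "q": joint angles; "qd": joint speeds; "joint_torque": joint torques, N m; "tool_pos": TCP position; "eef_rot": TCP orientation; "contact_force": force on the tool from outside, world axes, zero at the start; "moment": the same for the moment, N m; "opening": opening from 0.0 (shut) to 1.0 (fully open).
Only numpy, scipy, OpenCV 4.12 (cv2) and the standard library are available. Lean on these libraries where they do the work, as an engineer would, in place of code of your own. Each camera call takes 0.05 s, during which the arm holds its last target.

## Working session

There is one attempt and no reset: what is moved stays moved. The work goes in short steps, Python scripts to look and compute and a tool call to move; the robot and the scene stay as the last step left them, time stands still between calls to the robot, and variables do not carry over. Pictures are saved under pics/ and viewed, and the job is handed in when it is done.

Besides the shell and the picture viewer there is one more tool, called after "Call:" in YAML: its name, and indented under it one key for each argument. carry_out: Moves the arm, as the interface text tells. Its arguments: {"type":"object","properties":{"commands":{"type":"array","items":{"type":"array","items":{"type":"number"}}},"fingers":{"type":"number"},"grip_force":{"type":"number"}},"required":["commands"]}

```bash
mkdir -p pics; cat > h.py <<'E'
import numpy as np, cv2
from plant import r
from scipy.spatial.transform import Rotation as R
def proj(s,p):
    T=np.linalg.inv(s["extrinsics"]);c=T[:3,:3]@np.array(p)+T[:3,3]
    u=c[:2]/c[2];u=u*(1+s["k1"]*(u@u));K=np.array(s["intrinsics"]);return (K@[u[0],u[1],1])[:2]
def ray(s,px):
    K=np.array(s["intrinsics"]);d=np.linalg.inv(K)@[px[0],px[1],1];d=d[:2];u=d.copy()
    for _ in range(30):u=d/(1+s["k1"]*(u@u))
    E=np.array(s["extrinsics"]);v=E[:3,:3]@[u[0],u[1],1];return E[:3,3],v/np.linalg.norm(v)
def atz(s,px,z):
    o,v=ray(s,px);return o+v*(z-o[2])/v[2]
def tri(s1,p1,s2,p2):
    o1,a=ray(s1,p1);o2,b=ray(s2,p2)
    t=np.linalg.lstsq(np.c_[a,-b],o2-o1,rcond=None)[0];x=o1+a*t[0];y=o2+b*t[1];return (x+y)/2,np.linalg.norm(x-y)
def st():
    s=r.get_state();print({k:np.round(s[k],3).tolist() for k in("clock","tool_pos","eef_rot","contact_force","opening","q")});return s
E
python3 - <<'E'
from h import *
np.set_printoptions(precision=4,suppress=True)
st()
import pickle
S={}
for n in("side","top"):
    s=r.snapshot(n);S[n]=s;cv2.imwrite(f"pics/{n}0.png",s["img"]);print(n,s["k1"],s["intrinsics"],s["extrinsics"])
    for l in("vial_mid","vial","cup_empty_seat","mirror_grip","mirror_face","mirror","mirror_spot","jig","camera_lens","place0","place1","place2"):
        for d in r.spot_point(s,l)[:4]:print(l,np.round(d["p"],2),np.round(d["xyz"],4),np.round(proj(s,d["xyz"])))
pickle.dump(S,open("S0.pkl","wb"))
E
```

```text
{'clock': 0.0, 'tool_pos': [0.187, 0.596, 0.238], 'eef_rot': [0.152, 0.988, -0.001, -0.0], 'contact_force': [-0.24, -0.298, -0.282], 'opening': 0.997, 'q': [-1.232, 0.69, -0.195, 1.566, 0.157, 0.903, -0.215]}
side 0.02619585737787171 [[424.6371   0.     273.9045]
 [  0.     424.6371 210.4732]
 [  0.       0.       1.    ]] [[-0.9123 -0.3468  0.2179  0.2941]
 [-0.4095  0.7832 -0.468   0.4078]
 [-0.0084 -0.5162 -0.8564  1.1108]
 [ 0.      0.      0.      1.    ]]
vial_mid 0.61 [ 0.5107 -0.0058  0.0287] [267. 269.]
vial_mid 0.44 [0.4363 0.0055 0.0299] [290. 282.]
vial 0.65 [ 0.4321  0.0043 -0.0026] [292. 287.]
vial 0.5 [ 0.5151 -0.005  -0.0046] [266. 273.]
cup_empty_seat 0.55 [ 0.486  -0.2921  0.0544] [314. 187.]
cup_empty_seat 0.41 [0.4325 0.0083 0.0269] [291. 284.]
mirror_grip 0.94 [0.4108 0.1357 0.1311] [280. 319.]
mirror_grip 0.89 [0.418  0.2604 0.1272] [254. 369.]
mirror_grip 0.22 [ 0.5842  0.0315 -0.0002] [238. 274.]
mirror_face 0.71 [0.4215 0.2638 0.0387] [254. 377.]
mirror_face 0.68 [0.4066 0.1375 0.0355] [281. 331.]
mirror 0.63 [ 0.41    0.1354 -0.0027] [280. 334.]
mirror 0.55 
[... 1940 characters left out ...]
rror 0.19 [ 0.4862 -0.2891  0.0501] [325. 242.]
mirror_spot 0.59 [ 0.5164 -0.4381  0.0789] [368. 231.]
jig 0.9 [ 0.5191 -0.4382 -0.0045] [364. 235.]
jig 0.56 [ 0.4838 -0.2905  0.0778] [326. 241.]
camera_lens 0.91 [ 0.6546 -0.3809  0.0815] [350. 193.]
place0 0.89 [ 0.563  -0.2945  0.0796] [327. 219.]
place0 0.88 [ 0.4854 -0.2886  0.0805] [326. 240.]
place0 0.88 [ 0.417  -0.3249  0.0805] [337. 259.]
place1 0.89 [ 0.563  -0.2945  0.0796] [327. 219.]
place1 0.88 [ 0.4854 -0.2886  0.0805] [326. 240.]
place1 0.88 [ 0.417  -0.3249  0.0805] [337. 259.]
place2 0.89 [ 0.563  -0.2945  0.0796] [327. 219.]
place2 0.88 [ 0.4854 -0.2886  0.0805] [326. 240.]
place2 0.88 [ 0.417  -0.3249  0.0805] [337. 259.]
```

```bash
python3 - <<'E'
import cv2
for n,(x0,x1,y0,y1) in {"side":(200,380,100,400),"top":(120,400,150,300)}.items():
    im=cv2.imread(f"pics/{n}0.png")[y0:y1,x0:x1]
    f=min(800/im.shape[1],600/im.shape[0]);print(n,f)
    cv2.imwrite(f"pics/{n}0c.png",cv2.resize(im,None,fx=f,fy=f,interpolation=cv2.INTER_CUBIC))
E
```

```text
side 2.0
top 2.857142857142857
```

View pics/side0.png

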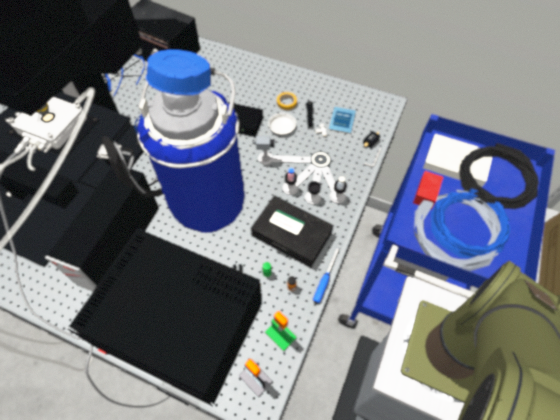

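View pics/side0c.png

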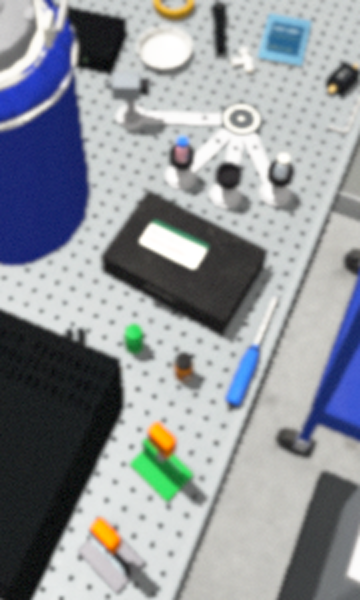

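View pics/top0c.png

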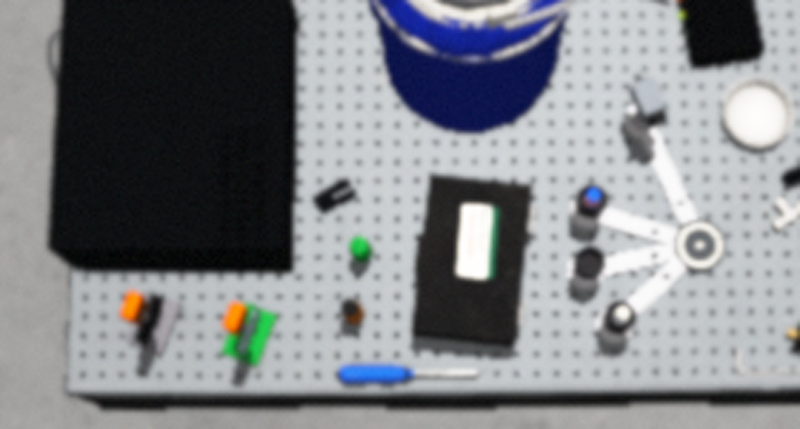

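View pics/top0.png

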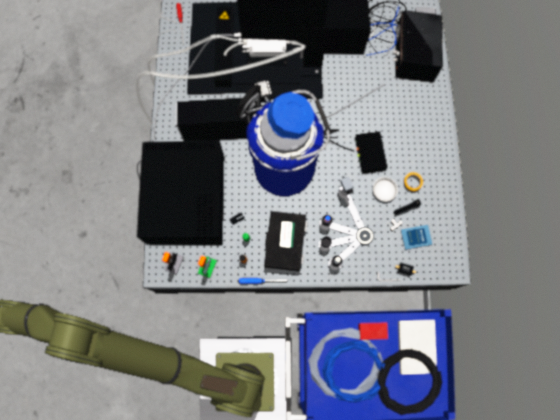

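```bash
python3 - <<'E'
import cv2,numpy as np
a=cv2.imread("pics/side0.png")[300:410,215:315];b=cv2.imread("pics/top0.png")[235:295,140:230]
a=cv2.resize(a,None,fx=4,fy=4,interpolation=cv2.INTER_CUBIC);b=cv2.resize(b,None,fx=4.4,fy=4.4,interpolation=cv2.INTER_CUBIC)
im=np.zeros((440,800,3),np.uint8);im[:440,:400]=a;im[:b.shape[0],404:404+396]=b[:,:396];cv2.imwrite("pics/mir.png",im)
from h import *;import pickle
S=pickle.load(open("S0.pkl","rb"));np.set_printoptions(precision=4,suppress=True)
# jig fit
c=np.array([[.659,-.3834],[.6546,-.3809]]).mean(0);o=np.array([[.5213,-.4352],[.5191,-.4391],[.5164,-.4381],[.5191,-.4382]]).mean(0)
P=[np.array(x).mean(0) for x in([[.5615,-.2955],[.563,-.2945]],[[.4839,-.2849],[.486,-.2921],[.4877,-.2884],[.4854,-.2886]],[[.4183,-.3209],[.417,-.3249]])]
from scipy.optimize import least_squares
f=lambda v:np.r_[v[:2]-o,(v[:2]+.15*np.array([np.cos(v[2]),np.sin(v[2])])-c)]
def F(v):
    e=[v[:2]-o]
    for d,p in zip((0,50,80,110),[c]+P):
        t=v[2]+np.deg2rad(d);e.append(v[:2]+.15*np.array([np.cos(t),np.sin(t)])-p)
    return np.ravel(e)
s=least_squares(F,[.52,-.44,.4]);print(s.x,np.rad2deg(s.x[2]),s.fun.reshape(-1,2))
t=s.x[2]+np.deg2rad(80);print(s.x[:2]+.15*np.array([np.cos(t),np.sin(t)]),np.rad2deg(s.x[2])+40)
for l in ("power_unit","dewar","blue_screwdriver","clamp"):
  pass
E
```

```text
[ 0.5169 -0.4366  0.3775] 21.62872535324825 [[-0.0021  0.0011]
 [-0.0004  0.0009]
 [ 0.0019  0.0008]
 [ 0.0009 -0.0012]
 [-0.0004 -0.0016]]
[ 0.4867 -0.2897] 61.62872535324825
```

View pics/mir.png

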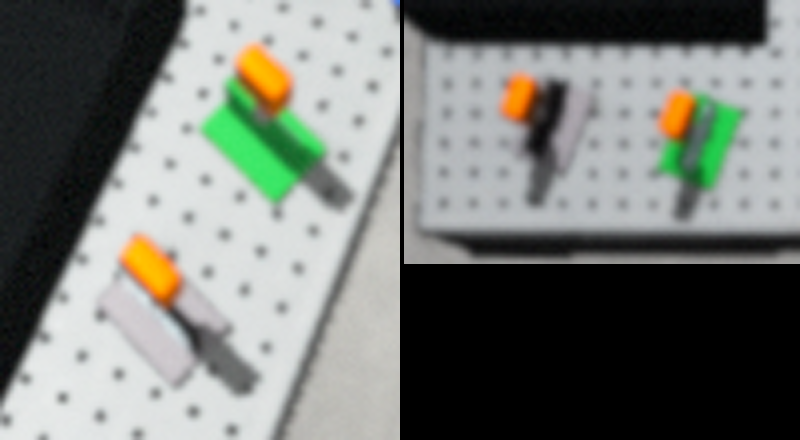

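```bash
python3 - <<'E'
from h import *;import pickle
S=pickle.load(open("S0.pkl","rb"));np.set_printoptions(precision=4,suppress=True)
s=S["side"]
c=lambda x,y:(x/4+215-.4,y/4+300-.4)
A,B,C,D=[atz(s,c(*p),.008) for p in((97,300),(178,388),(150,258),(232,328))]
print(A,B,D,np.rad2deg(np.arctan2(*(B-A)[1::-1])),np.linalg.norm(B-A))
t=S["top"];d=lambda x,y:((x-404)/4.4+140-.4,y/4.4+235-.4)
E1,E2=[atz(t,d(*p),.008) for p in((597,95),(562,172))];print(E1,E2,np.rad2deg(np.arctan2(*(E1-E2)[1::-1])),np.linalg.norm(E1-E2))
# orange masks
for n,s in S.items():
    h=cv2.cvtColor(s["img"],cv2.COLOR_BGR2HSV);m=((h[...,0]>5)&(h[...,0]<22)&(h[...,1]>150)&(h[...,2]>120)).astype(np.uint8)
    k,l,stt,cc=cv2.connectedComponentsWithStats(m)
    for i in range(1,k):
        if stt[i,4]>20:print(n,stt[i],cc[i])
# projected model compare for grip orientation: predict silhouettes
from scipy.optimize import minimize
def mask(s,p,yaw):
    pts=np.array([[x,y,z] for x in(-.009,.009) for y in(-.017,.017) for z in(.108,.152)])
    w=R.from_euler("z",yaw).apply(pts)+np.r_[p,0]
    hull=cv2.convexHull(np.array([proj(s,q) for q in w],np.float32))
    im=np.zeros((420*8,560*8),np.uint8);cv2.fillPoly(im,[np.int32((hull+.5)*8)],255)
    return cv2.GaussianBlur(cv2.resize(im,(560,420),interpolation=cv2.INTER_AREA),(0,0),.9)/255.
obs={}
for n,s in S.items():
    im=s["img"].astype(float);o=np.clip((im[...,2]-im[...,0])/220.,0,1)
    obs[n]=o
def cost(v,roi):
    e=0
    for n,s in S.items():
        x0,x1,y0,y1=roi[n];M=mask(s,v[:2],v[2]);a=M[y0:y1,x0:x1];b=obs[n][y0:y1,x0:x1]
        e+=((a-b)**2).sum()
    return e
for nm,roi,p0 in(("real",{"side":(238,268,352,382),"top":(155,178,245,272)},(.419,.2615)),("fake",{"side":(270,292,305,335),"top":(192,212,250,272)},(.408,.136))):
    best=min((minimize(cost,[*p0,np.deg2rad(y)],args=(roi,),method="Nelder-Mead",options=dict(initial_simplex=[[p0[0]+a,p0[1]+b,np.deg2rad(y)+g] for a,b,g in((0,0,0),(.005,0,0),(0,.005,0),(0,0,.2))],maxiter=100)) for y in(30,60,90,120,150)),key=lambda k:k.fun)
    print(nm,best.x[:2],np.rad2deg(best.x[2]),best.fun,[cost([*p0,np.deg2rad(y)],roi) for y in(60,90,120)])
# meter height: guess corners
E
```

```text
[0.4608 0.2689 0.008 ] [0.3944 0.2934 0.008 ] [0.3786 0.2497 0.008 ] 159.77871195954998 0.0708233470712602
[0.4439 0.221  0.008 ] [0.3801 0.2483 0.008 ] -23.2309340203561 0.0693507442136326
side [278 101  18   8  64] [286.7031 105.2656]
side [275 312  12  17 109] [280.9541 319.9633]
side [246 360  14  17  99] [253.2626 368.    ]
top [404 173  19  18 103] [412.7379 182.1165]
top [163 252   7  10  51] [165.8627 256.7647]
top [198 256   8  11  56] [201.75   260.8393]
real [0.4215 0.2584] 67.12097890639393 23.355357340310942 [np.float64(42.69658763635093), np.float64(63.14059798202217), np.float64(92.88795319505213)]
fake [0.408 0.136] 62.30075013413877 24.801569080232966 [np.float64(26.33918817778286), np.float64(40.22328031017949), np.float64(66.13739166595174)]
```

```bash
python3 - <<'E'
from h import *;import pickle
S=pickle.load(open("S0.pkl","rb"));np.set_printoptions(precision=4,suppress=True)
s=S["side"];t=S["top"]
im=np.zeros((600,800,3),np.uint8)
a=cv2.resize(s["img"][190:300,230:340],None,fx=3.6,fy=3.6,interpolation=cv2.INTER_CUBIC);b=cv2.resize(t["img"][200:300,210:310],None,fx=4,fy=4,interpolation=cv2.INTER_CUBIC)
im[:396,:396]=a;im[:400,400:]=b;cv2.imwrite("pics/met.png",im)
# vial: amber+cap centroid refine: project candidate
for p in([.434,.004,0],[.434,.004,.056]):print(proj(s,p),proj(t,p))
E
```

```text
[290.9717 286.1871] [243.3999 258.9943]
[291.5198 278.469 ] [242.4102 256.5142]
```

View pics/met.png

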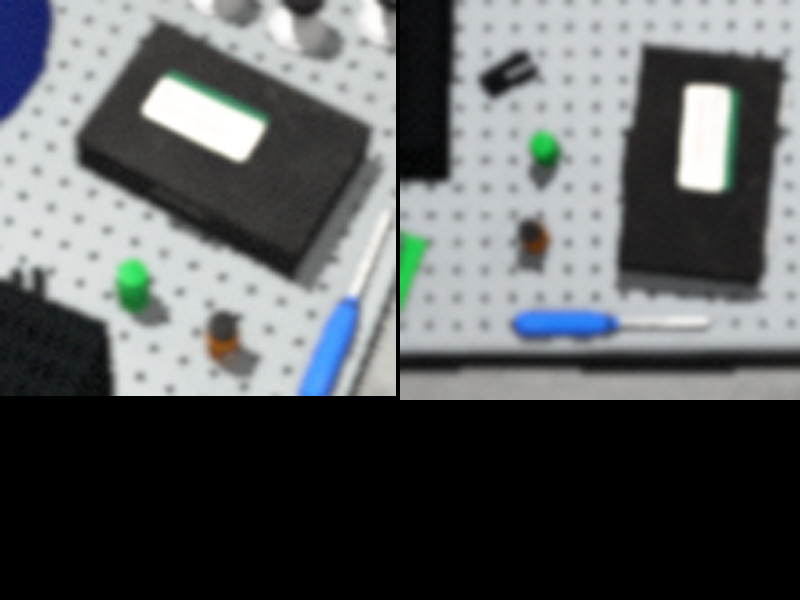

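```bash
python3 - <<'E'
from h import *;import pickle
S=pickle.load(open("S0.pkl","rb"));np.set_printoptions(precision=4,suppress=True)
s=S["side"];t=S["top"]
a=lambda x,y:(x/3.6+230-.4,y/3.6+190-.4);b=lambda x,y:((x-400)/4+210-.4,y/4+200-.4)
print("meter",tri(s,a(296,243),t,b(620,268)), "far",tri(s,a(80,135),t,b(643,46)))
print("cap",tri(s,a(223,322),t,b(530,233)), "green",tri(s,a(132,268),t,b(544,145)))
print("pu",tri(s,a(105,322),t,b(449,178)))
# orange-brown amber centroid
for n,q,(x0,x1,y0,y1) in(("side",s,(280,303,272,297)),("top",t,(232,254,248,268))):
    g=q["img"][y0:y1,x0:x1].astype(int);bg=150
    m=((g[...,2]-g[...,0]>35)).astype(np.uint8);mm=cv2.moments(m,True);print(n,"amber",mm['m10']/mm['m00']+x0,mm['m01']/mm['m00']+y0)
d=r.get_state();Rt=R.from_quat(d["eef_rot"]);M=Rt.as_matrix();print(M)
for nm,z in(("up",.25),("vial",.026)):
    dv=M.T@(np.array([.435,.004,z])-d["tool_pos"]);print(nm,dv)
y=M[:,1];print(np.rad2deg(np.arctan2(y[1],y[0])))
E
```

```text
meter (array([ 0.4026, -0.0741,  0.0572]), np.float64(0.00988626448733278)) far (array([ 0.5983, -0.0948,  0.0522]), np.float64(2.7952353079920447e-05))
cap (array([0.4315, 0.0051, 0.0544]), np.float64(0.003966501987471315)) green (array([ 0.5103, -0.0068,  0.0548]), np.float64(0.0043166259667623014))
pu (array([0.4794, 0.0695, 0.1379]), np.float64(0.03140195975346311))
side amber 290.8478260869565 285.7608695652174
top amber 244.35294117647058 260.4117647058824
[[-0.9539  0.3001  0.    ]
 [ 0.3001  0.9539  0.0001]
 [ 0.      0.0001 -1.    ]]
up [-0.4138 -0.4907 -0.0113]
vial [-0.4138 -0.4907  0.2127]
72.53712743967002
```

Call:
carry_out:
  commands:
    - [-0.413,-0.49,0.038,0,0,-29.5]
    - [-0.413,-0.49,0.038,0,0,-29.5]
    - [-0.413,-0.49,0.038,0,0,-29.5]
    - [-0.413,-0.49,0.038,0,0,-29.5]
    - [-0.413,-0.49,0.038,0,0,-29.5]
    - [-0.413,-0.49,0.038,0,0,-29.5]
    - [-0.413,-0.49,0.038,0,0,-29.5]
    - [-0.413,-0.49,0.038,0,0,-29.5]
    - [-0.413,-0.49,0.038,0,0,-29.5]
    - [-0.413,-0.49,0.038,0,0,-29.5]
    - [-0.413,-0.49,0.038,0,0,-29.5]
    - [-0.413,-0.49,0.038,0,0,-29.5]
  fingers: 0

```text
clock: 2.5
tool_pos: [0.4192, 0.0416, 0.2033]
eef_rot: [-0.105, 0.994, 0.0, 0.001]
contact_force: [1.7, -0.1, -0.3]
opening: 0.999
```

Call:
carry_out:
  commands:
    - [0,0,0,0,0,0]
    - [0,0,0,0,0,0]
    - [0,0,0,0,0,0]

```text
clock: 2.8
tool_pos: [0.4182, 0.045, 0.2034]
eef_rot: [-0.106, 0.994, 0.001, 0.0]
contact_force: [-0.7, 0.7, -0.1]
opening: 0.997
```

```bash
cat >> h.py <<'E'
def goto(p,yawy=None):
    d=r.get_state();M=R.from_quat(d["eef_rot"]);m=M.as_matrix()
    dv=m.T@(np.array(p)-d["tool_pos"]);cur=np.rad2deg(np.arctan2(m[1,1],m[0,1]))
    out=list(np.round(dv,4))
    if yawy is not None:
        y=np.deg2rad(yawy);Y=np.array([np.cos(y),np.sin(y),0]);Z=np.array([0,0,-1.]);T=np.c_[np.cross(Y,Z),Y,Z]
        out+=list(np.round(np.rad2deg((M.inv()*R.from_matrix(T)).as_rotvec()),2))
    print("clk",round(d["clock"],2),"pos",np.round(d["tool_pos"],4),"yawy",round(cur,2),"F",np.round(d["contact_force"],1),"op",round(d["opening"],3),"-> row",[float(x) for x in out])
E
python3 - <<'E'
from h import *
goto([.434,.0045,.026],102)
for n in("side","top"):
    s=r.snapshot(n);cv2.imwrite(f"pics/{n}1.png",s["img"])
E
```

```text
clk 2.8 pos [0.4182 0.045  0.2034] yawy 102.16 F [-0.7  0.7 -0.1] op 0.997 -> row [-0.0068, -0.0431, 0.1774, 0.06, 0.04, 0.16]
```

Call:
carry_out:
  commands:
    - [-0.007,-0.043,0.02,0,0,0]
    - [-0.007,-0.043,0.04,0,0,0]
    - [-0.007,-0.043,0.08,0,0,0]
    - [-0.007,-0.043,0.11,0,0,0]
    - [-0.007,-0.043,0.11,0,0,0]
    - [-0.007,-0.043,0.11,0,0,0]

```text
clock: 3.5
tool_pos: [0.4339, 0.0042, 0.0935]
eef_rot: [-0.106, 0.994, -0.0, -0.0]
contact_force: [-0.2, 0.6, 0.0]
opening: 1.0
```

```bash
python3 - <<'E'
from h import *
goto([.434,.0045,.026],102)
S={}
for n in("side","top"):
    s=r.snapshot(n);S[n]=s
    for d in r.spot_point(s,"vial_mid")[:3]:print(n,np.round(d["p"],2),np.round(d["xyz"],4))
im=np.zeros((400,800,3),np.uint8)
im[:400,:400]=cv2.resize(S["side"]["img"][230:310,250:330],None,fx=5,fy=5,interpolation=cv2.INTER_CUBIC)
im[:,400:]=cv2.resize(S["top"]["img"][220:300,200:280],None,fx=5,fy=5,interpolation=cv2.INTER_CUBIC);cv2.imwrite("pics/v1.png",im)
E
```

```text
clk 3.5 pos [0.4339 0.0042 0.0935] yawy 102.21 F [-0.2  0.6  0. ] op 1.0 -> row [-0.0002, 0.0002, 0.0675, 0.0, -0.05, 0.21]
side 0.52 [ 0.5095 -0.0047  0.0305]
side 0.36 [ 0.561  -0.2966  0.0805]
```

View pics/v1.png

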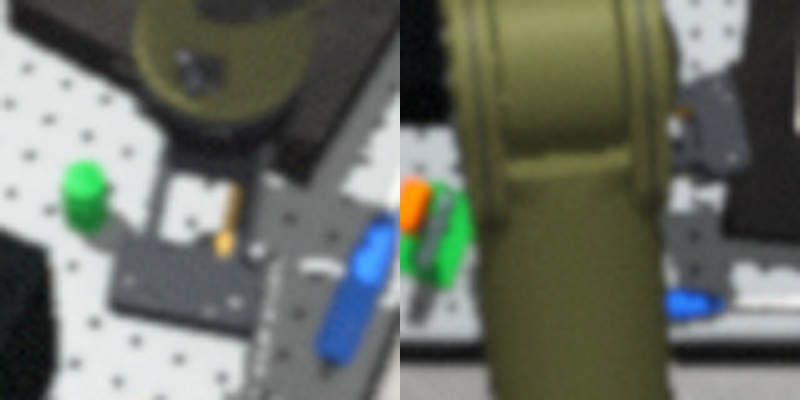

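The picture shows the gripper straddling the spot of the amber vial (vial hidden); the green look-alike at side pixel (267,269) is clear of the fingers. I go down and grip.

Call:
carry_out:
  commands:
    - [0,0,0.03,0,0,0]
    - [0,0,0.05,0,0,0]
    - [0,0,0.067,0,0,0]
    - [0,0,0.067,0,0,0]
    - [0,0,0.067,0,0,0]

```text
clock: 4.2
tool_pos: [0.4314, 0.0025, 0.0282]
eef_rot: [-0.105, 0.994, 0.001, -0.005]
contact_force: [0.2, 0.6, 0.5]
opening: 1.001
```

Call:
carry_out:
  commands:
    - [0,0,0,0,0,0]
    - [0,0,0,0,0,0]
    - [0,0,0,0,0,0]
    - [0,0,0,0,0,0]
    - [0,0,0,0,0,0]
    - [0,0,0,0,0,0]
    - [0,0,0,0,0,0]
    - [0,0,0,0,0,0]
    - [0,0,0,0,0,0]
    - [0,0,0,0,0,0]
  fingers: 255
  grip_force: 20

```text
clock: 5.2
tool_pos: [0.4307, 0.0017, 0.0279]
eef_rot: [-0.106, 0.994, -0.001, -0.006]
contact_force: [0.3, 0.3, 0.8]
opening: 0.291
```

Call:
carry_out:
  commands:
    - [0,0,-0.03,0,0,0]
    - [0,0,-0.07,0,0,0]
    - [0,0,-0.12,0,0,0]
    - [0,0,-0.16,0,0,0]
    - [0,0,-0.16,0,0,0]
    - [0,0,-0.16,0,0,0]

```text
clock: 5.8
tool_pos: [0.4339, 0.0022, 0.1898]
eef_rot: [-0.105, 0.994, -0.001, -0.004]
contact_force: [0.5, -0.9, -0.6]
opening: 0.288
```

```bash
python3 - <<'E'
from h import *
goto([.4867,-.2897,.19],102)
E
```

```text
clk 5.8 pos [0.4339 0.0022 0.1898] yawy 102.05 F [ 0.5 -0.9 -0.6] op 0.288 -> row [0.0093, -0.2965, 0.0004, -0.11, -0.48, 0.05]
```

Call:
carry_out:
  commands:
    - [0.002,-0.03,0,-0.1,-0.5,0]
    - [0.003,-0.075,0,-0.1,-0.5,0]
    - [0.004,-0.12,0,-0.1,-0.5,0]
    - [0.005,-0.165,0,-0.1,-0.5,0]
    - [0.007,-0.21,0,-0.1,-0.5,0]
    - [0.008,-0.25,0,-0.1,-0.5,0]
    - [0.009,-0.28,0,-0.1,-0.5,0]
    - [0.009,-0.297,0,-0.1,-0.5,0]
    - [0.009,-0.297,0,-0.1,-0.5,0]
    - [0.009,-0.297,0,-0.1,-0.5,0]
    - [0.009,-0.297,0,-0.1,-0.5,0]
    - [0.009,-0.297,0,-0.1,-0.5,0]

```text
clock: 7.0
tool_pos: [0.4863, -0.2883, 0.1882]
eef_rot: [-0.107, 0.994, 0.0, -0.002]
contact_force: [-0.0, -0.3, -0.5]
opening: 0.286
```

```bash
cat > look.py <<'E'
from h import *
import sys,pickle
def look(name,rs,rt,f=5):
    S={n:r.snapshot(n) for n in("side","top")};pickle.dump(S,open("S.pkl","wb"))
    im=np.zeros((400,800,3),np.uint8)
    for i,(n,(x,y,w)) in enumerate((("side",rs),("top",rt))):
        im[:,400*i:400*i+400]=cv2.resize(S[n]["img"][y:y+w,x:x+w],(400,400),interpolation=cv2.INTER_CUBIC)
    cv2.imwrite(f"pics/{name}.png",im);return S
E
python3 - <<'E'
from look import *
goto([.4867,-.2897,.19],102)
S=look("c1",(270,140,80),(290,200,80))
for n,s in S.items():
    for l in("vial_mid","vial","cup_empty_seat"):
        for d in r.spot_point(s,l)[:3]:print(n,l,np.round(d["p"],2),np.round(d["xyz"],4),np.round(proj(s,d["xyz"])))
E
```

```text
clk 7.0 pos [ 0.4863 -0.2883  0.1882] yawy 102.28 F [-0.  -0.3 -0.5] op 0.286 -> row [-0.0001, -0.0015, -0.0018, 0.06, -0.27, 0.28]
side vial_mid 0.72 [ 0.4197 -0.3213  0.0835] [339. 182.]
side vial_mid 0.69 [ 0.5091 -0.0074  0.0295] [268. 268.]
side vial 0.64 [ 0.5145 -0.0065 -0.0025] [266. 272.]
side cup_empty_seat 0.6 [ 0.4834 -0.2914  0.0514] [315. 188.]
top vial_mid 0.33 [0.4213 0.2649 0.0374] [170. 261.]
top vial 0.61 [ 0.5111 -0.0056 -0.0025] [246. 238.]
top cup_empty_seat 0.6 [ 0.4866 -0.2898  0.0522] [326. 241.]
```

View pics/c1.png

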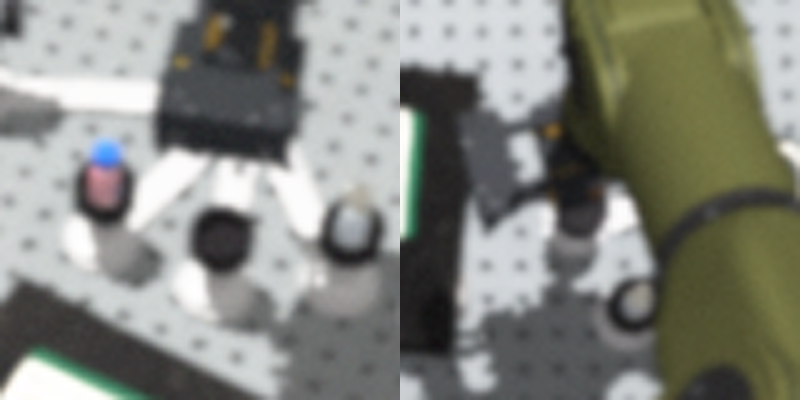

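Call:
carry_out:
  commands:
    - [0,0,-0.02,0,0,60]
    - [0,0,-0.02,0,0,60]
    - [0,0,-0.02,0,0,60]
    - [0,0,-0.02,0,0,60]
    - [0,0,-0.02,0,0,60]
    - [0,0,-0.02,0,0,60]
    - [0,0,-0.02,0,0,60]
    - [0,0,-0.02,0,0,60]
    - [0,0,-0.02,0,0,60]
    - [0,0,-0.02,0,0,60]

```text
clock: 8.4
tool_pos: [0.4863, -0.2899, 0.2083]
eef_rot: [0.405, 0.914, -0.001, -0.002]
contact_force: [0.1, -1.3, -0.7]
opening: 0.291
```

```bash
python3 - <<'E'
from look import *
goto([.4867,-.2897,.19],102);st()
S=look("c2",(270,110,80),(290,200,80))
for n,s in S.items():
    print(n,proj(s,[.4863,-.2883,.208]))
    for l in("vial_mid","vial"):
        for d in r.spot_point(s,l)[:4]:print(n,l,np.round(d["p"],2),np.round(d["xyz"],4),np.round(proj(s,d["xyz"])))
E
```

```text
clk 8.4 pos [ 0.4863 -0.2899  0.2083] yawy 42.26 F [ 0.1 -1.3 -0.7] op 0.291 -> row [-0.0002, 0.0004, 0.0183, -0.09, -0.24, -59.74]
{'clock': 8.4, 'tool_pos': [0.486, -0.29, 0.208], 'eef_rot': [0.405, 0.914, -0.001, -0.002], 'contact_force': [0.061, -1.264, -0.709], 'opening': 0.291, 'q': [0.737, 0.684, -0.48, 1.767, 0.421, 0.799, 0.787]}
side [317.57490094 156.1487655 ]
side vial_mid 0.65 [ 0.5077 -0.0074  0.0267] [268. 269.]
side vial_mid 0.64 [ 0.6558 -0.3808  0.0803] [274. 143.]
side vial_mid 0.52 [ 0.4901 -0.2885  0.209 ] [316. 155.]
side vial 0.67 [ 0.4867 -0.2879  0.1771] [316. 163.]
side vial 0.59 [ 0.5177 -0.007  -0.0044] [265. 272.]
top [329.29660361 232.441484  ]
top vial_mid 0.67 [ 0.4848 -0.2886  0.0526] [325. 242.]
top vial_mid 0.6 [ 0.5084 -0.0043  0.0257] [245. 237.]
top vial 0.43 [ 5.096e-01 -5.400e-03 -3.000e-04] [246. 238.]
top vial 0.23 [ 0.4854 -0.2897  0.0519] [326. 242.]
```

View pics/c2.png

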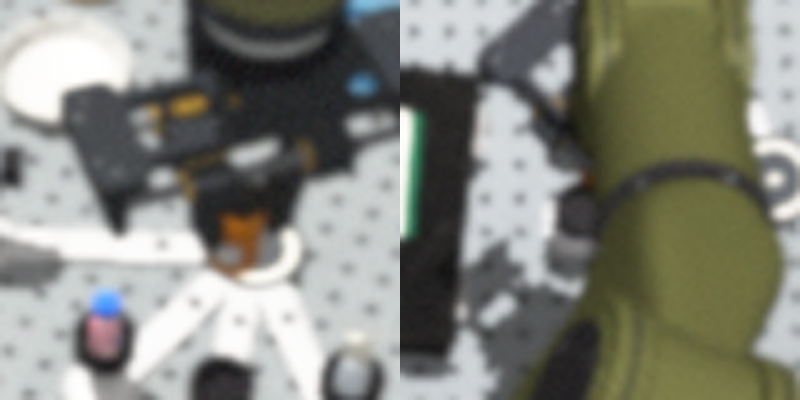

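Call:
carry_out:
  commands:
    - [0.001,0.001,0.03,0,0,-60]
    - [0.001,0.001,0.03,0,0,-60]
    - [0.001,0.001,0.03,0,0,-60]
    - [0.001,0.001,0.03,0,0,-60]
    - [0.001,0.001,0.03,0,0,-60]
    - [0.001,0.001,0.03,0,0,-60]
    - [0.001,0.001,0.03,0,0,-60]
    - [0.001,0.001,0.03,0,0,-60]
    - [0.001,0.001,0.03,0,0,-60]
    - [0.001,0.001,0.03,0,0,-60]

```text
clock: 9.7
tool_pos: [0.4863, -0.2885, 0.1784]
eef_rot: [-0.104, 0.995, -0.0, -0.002]
contact_force: [0.1, 0.9, -0.7]
opening: 0.291
```

```bash
python3 - <<'E'
from look import *
goto([.4848,-.2898,.11],102)
E
```

```text
clk 9.7 pos [ 0.4863 -0.2885  0.1784] yawy 101.98 F [ 0.1  0.9 -0.7] op 0.291 -> row [0.0014, -0.0009, 0.0684, 0.02, -0.25, -0.02]
```

Call:
carry_out:
  commands:
    - [0.001,-0.001,0.03,0,-0.2,0]
    - [0.001,-0.001,0.05,0,-0.2,0]
    - [0.001,-0.001,0.068,0,-0.2,0]
    - [0.001,-0.001,0.068,0,-0.2,0]
    - [0.001,-0.001,0.068,0,-0.2,0]

```text
clock: 10.2
tool_pos: [0.4855, -0.2896, 0.1107]
eef_rot: [-0.105, 0.994, 0.0, -0.0]
contact_force: [0.3, 0.5, 0.1]
opening: 0.293
```

```bash
python3 - <<'E'
from look import *
goto([.4848,-.2898,.081],102)
S=look("c3",(290,150,60),(290,200,80))
E
```

```text
clk 10.2 pos [ 0.4855 -0.2896  0.1107] yawy 102.09 F [0.3 0.5 0.1] op 0.293 -> row [0.0007, -0.0001, 0.0297, 0.03, -0.04, 0.09]
```

View pics/c3.png

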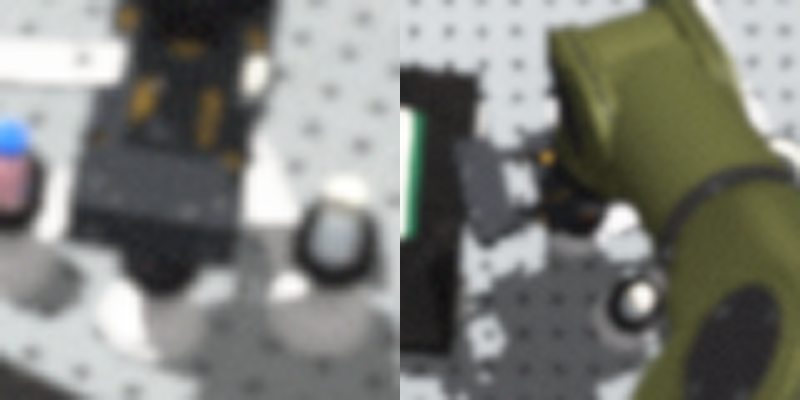

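The gripper is now centred over the middle (empty) cup, whose rim shows below it at side pixel (313,190). I lower slowly and watch the force.

Call:
carry_out:
  commands:
    - [0.0,0,0.008,0,0,0]
    - [0.0,0,0.013,0,0,0]
    - [0.0,0,0.018,0,0,0]
    - [0.0,0,0.018,0,0,0]

```text
clock: 10.7
tool_pos: [0.4847, -0.2896, 0.0916]
eef_rot: [-0.106, 0.994, 0.001, -0.001]
contact_force: [-0.5, -0.1, -0.5]
opening: 0.286
```

Call:
carry_out:
  commands:
    - [0.0,0,0.004,0,0,0]
    - [0.0,0,0.006,0,0,0]
    - [0.0,0,0.006,0,0,0]

```text
clock: 11.0
tool_pos: [0.4851, -0.2896, 0.0861]
eef_rot: [-0.106, 0.994, 0.0, -0.001]
contact_force: [-0.0, 0.1, -0.3]
opening: 0.292
```

Call:
carry_out:
  commands:
    - [0.0,0,0.002,0,0,0]
    - [0.0,0,0.004,0,0,0]
    - [0.0,0,0.005,0,0,0]
    - [0.0,0,0.005,0,0,0]

```text
clock: 11.4
tool_pos: [0.4851, -0.2897, 0.0812]
eef_rot: [-0.106, 0.994, 0.0, -0.001]
contact_force: [-0.5, -0.5, -0.3]
opening: 0.287
```

Call:
carry_out:
  commands:
    - [0.0,0,0.001,0,0,0]
    - [0.0,0,0.002,0,0,0]
    - [0.0,0,0.002,0,0,0]

```text
clock: 11.7
tool_pos: [0.4856, -0.2897, 0.0798]
eef_rot: [-0.106, 0.994, 0.0, -0.0]
contact_force: [-0.2, 0.2, 3.8]
opening: 0.289
```

Call:
carry_out:
  commands:
    - [0,0,0,0,0,0]
    - [0,0,0,0,0,0]
    - [0,0,0,0,0,0]
    - [0,0,0,0,0,0]
    - [0,0,0,0,0,0]
    - [0,0,0,0,0,0]
  fingers: 80

```text
clock: 12.3
tool_pos: [0.4852, -0.2897, 0.0793]
eef_rot: [-0.106, 0.994, 0.0, -0.0]
contact_force: [0.3, 0.3, 0.1]
opening: 0.688
```

Call:
carry_out:
  commands:
    - [0,0,-0.02,0,0,0]
    - [0,0,-0.05,0,0,0]
    - [0,0,-0.09,0,0,0]
    - [0,0,-0.14,0,0,0]
    - [0,0,-0.18,0,0,0]
    - [0,0,-0.2,0,0,0]
    - [0,0,-0.2,0,0,0]
    - [0,0,-0.2,0,0,0]

```text
clock: 13.1
tool_pos: [0.4849, -0.2899, 0.2789]
eef_rot: [-0.105, 0.994, 0.0, -0.001]
contact_force: [0.1, -0.4, -0.8]
opening: 0.683
```

```bash
python3 - <<'E'
from look import *
goto([.417,.2555,.27],68);st()
S=look("c4",(280,140,80),(290,190,80))
for n,s in S.items():
    for l in("vial_mid","vial"):
        for d in r.spot_point(s,l)[:4]:print(n,l,np.round(d["p"],2),np.round(d["xyz"],4),np.round(proj(s,d["xyz"])))
E
```

```text
clk 13.1 pos [ 0.4849 -0.2899  0.2789] yawy 102.11 F [ 0.1 -0.4 -0.8] op 0.683 -> row [-0.048, 0.5475, 0.009, -0.01, -0.09, 34.11]
{'clock': 13.1, 'tool_pos': [0.485, -0.29, 0.279], 'eef_rot': [-0.105, 0.994, 0.0, -0.001], 'contact_force': [0.075, -0.438, -0.792], 'opening': 0.683, 'q': [0.932, 0.667, -0.834, 1.68, 0.557, 1.049, 1.699]}
side vial_mid 0.7 [ 0.5089 -0.0063  0.0277] [268. 269.]
side vial_mid 0.65 [ 0.4877 -0.2821  0.0819] [313. 184.]
side vial_mid 0.57 [ 0.366  -0.5165 -0.0036] [372. 158.]
side vial 0.67 [ 0.4846 -0.2873  0.0505] [314. 189.]
side vial 0.59 [ 0.5162 -0.0074 -0.0018] [266. 272.]
side vial 0.15 [ 0.5143 -0.4375  0.0019] [321. 160.]
top vial_mid 0.51 [ 0.5086 -0.0063  0.0272] [246. 237.]
top vial_mid 0.36 [ 0.4908 -0.287   0.0771] [325. 239.]
top vial 0.5 [ 0.4873 -0.2879  0.0494] [325. 241.]
top vial 0.48 [ 0.5104 -0.0042 -0.0018] [246. 238.]
```

View pics/c4.png

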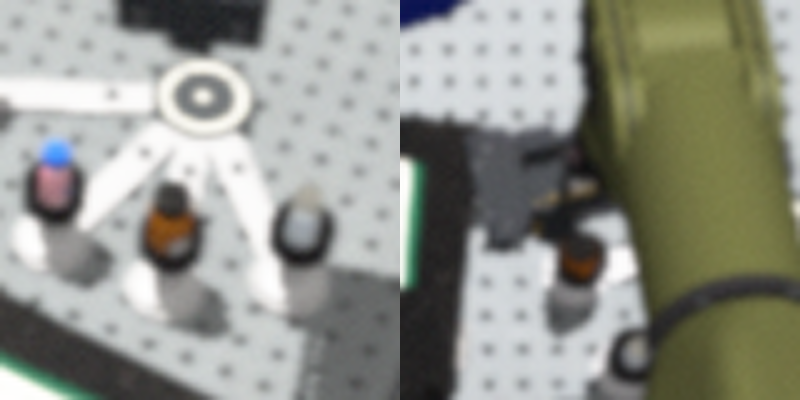

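Call:
carry_out:
  commands:
    - [0.01,0.045,0,0,0,0]
    - [0.02,0.09,0,0,0,0]
    - [0.03,0.135,0,0,0,5]
    - [0.04,0.18,0,0,0,10]
    - [0.04,0.225,0,0,0,15]
    - [0.03,0.27,0,0,0,20]
    - [0.02,0.315,0,0,0,25]
    - [0.0,0.36,0,0,0,30]
    - [-0.015,0.405,0,0,0,34]
    - [-0.03,0.45,0,0,0,34]
    - [-0.042,0.5,0,0,0,34]
    - [-0.048,0.547,0,0,0,34]
  fingers: 0

```text
clock: 14.6
tool_pos: [0.4177, 0.2572, 0.2792]
eef_rot: [0.19, 0.982, 0.0, -0.0]
contact_force: [0.6, 0.2, -0.7]
opening: 1.001
```

```bash
python3 - <<'E'
from look import *
goto([.420,.260,.22],68)
S=look("m1",(220,330,80),(130,220,80))
for n,s in S.items():
    for l in("mirror","mirror_grip","mirror_face"):
        for d in r.spot_point(s,l)[:4]:
            if abs(d["xyz"][1]-.26)<.05: print(n,l,np.round(d["p"],2),np.round(d["xyz"],4),np.round(proj(s,d["xyz"])))
E
```

```text
clk 14.6 pos [0.4177 0.2572 0.2792] yawy 68.09 F [ 0.6  0.2 -0.7] op 1.001 -> row [-0.0012, 0.0034, 0.0592, 0.0, -0.05, 0.09]
side mirror 0.78 [ 0.4197  0.2646 -0.001 ] [255. 381.]
side mirror_grip 0.87 [0.418  0.2606 0.132 ] [254. 369.]
side mirror_face 0.56 [0.4229 0.2642 0.0365] [253. 377.]
```

View pics/m1.png

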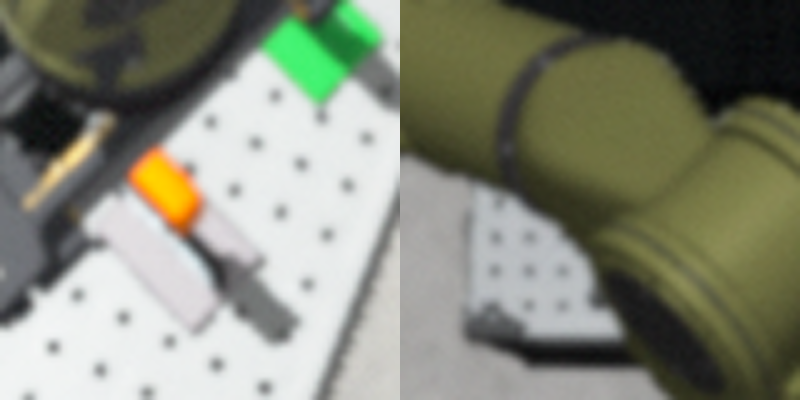

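The picture shows the true mirror (orange grip at side pixel (253,368), grey foot, silver glass facing +y, black back); the green-footed look-alike is at (280,330). I go down on the true one.

Call:
carry_out:
  commands:
    - [-0.001,0.003,0.03,0,0,0]
    - [-0.001,0.003,0.06,0,0,0]
    - [-0.001,0.003,0.09,0,0,0]
    - [-0.001,0.003,0.12,0,0,0]
    - [-0.001,0.003,0.14,0,0,0]
    - [-0.001,0.003,0.152,0,0,0]
    - [-0.001,0.003,0.161,0,0,0]
    - [-0.001,0.003,0.161,0,0,0]
    - [-0.001,0.003,0.161,0,0,0]

```text
clock: 15.9
tool_pos: [0.4198, 0.2573, 0.119]
eef_rot: [0.19, 0.982, 0.0, -0.0]
contact_force: [0.9, 0.4, 0.7]
opening: 0.999
```

```bash
python3 - <<'E'
from look import *
goto([.420,.260,.118],68)
S=look("m2",(220,330,80),(130,220,80))
E
```

```text
clk 15.9 pos [0.4198 0.2573 0.119 ] yawy 68.07 F [0.9 0.4 0.7] op 0.999 -> row [0.0009, 0.0026, 0.001, 0.02, -0.03, 0.07]
```

View pics/m2.png

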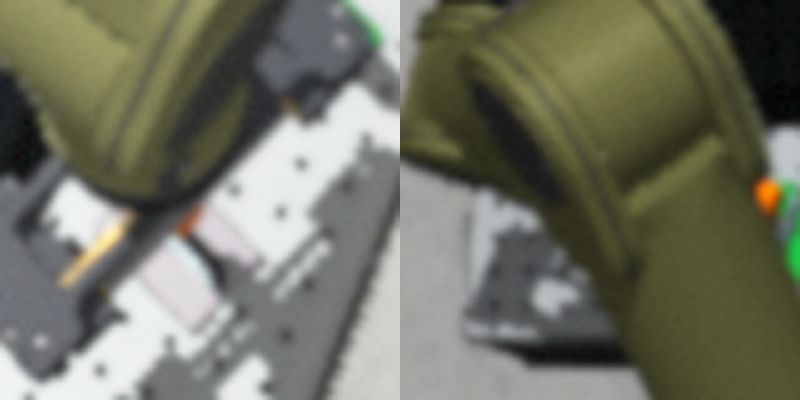

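Call:
carry_out:
  commands:
    - [0,0.002,0,0,0,0]
    - [0,0.002,0,0,0,0]
    - [0,0.002,0,0,0,0]
    - [0,0.002,0,0,0,0]
    - [0,0.002,0,0,0,0]
    - [0,0.002,0,0,0,0]
    - [0,0.002,0,0,0,0]
    - [0,0.002,0,0,0,0]
    - [0,0.002,0,0,0,0]
    - [0,0.002,0,0,0,0]
    - [0,0.002,0,0,0,0]
    - [0,0.002,0,0,0,0]
  fingers: 255
  grip_force: 30

```text
clock: 17.2
tool_pos: [0.4201, 0.2594, 0.1186]
eef_rot: [0.19, 0.982, 0.0, -0.001]
contact_force: [-0.3, 0.7, -0.6]
opening: 0.204
```

Call:
carry_out:
  commands:
    - [0,0,0,0,0,0]
    - [0,0,-0.01,0,0,0]
    - [0,0,-0.03,0,0,0]
    - [0,0,-0.06,0,0,0]
    - [0,0,-0.1,0,0,0]
    - [0,0,-0.14,0,0,0]
    - [0,0,-0.18,0,0,0]
    - [0,0,-0.2,0,0,0]
    - [0,0,-0.21,0,0,0]
    - [0,0,-0.21,0,0,0]
    - [0,0,-0.21,0,0,0]
  grip_force: 45

```text
clock: 18.3
tool_pos: [0.4198, 0.2586, 0.3277]
eef_rot: [0.19, 0.982, -0.001, -0.001]
contact_force: [-0.2, -1.2, -1.8]
opening: 0.201
```

```bash
python3 - <<'E'
from look import *
goto([.517,-.437,.33],61.6)
S=look("m3",(220,290,110),(130,220,80))
for l in("dewar","power_unit"):
    for d in r.spot_point(S["side"],l)[:1]:print(l,d)
E
```

```text
clk 18.3 pos [0.4198 0.2586 0.3277] yawy 68.12 F [-0.2 -1.2 -1.8] op 0.201 -> row [-0.3494, -0.6093, -0.0018, -0.12, -0.1, 6.52]
```

View pics/m3.png

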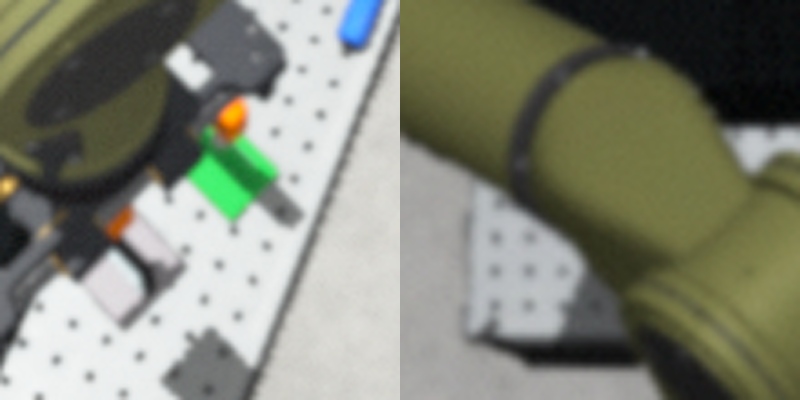

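Call:
carry_out:
  commands:
    - [-0.008,-0.02,0,0,0,1]
    - [-0.022,-0.055,0,0,0,2]
    - [-0.037,-0.093,0,0,0,3]
    - [-0.053,-0.132,0,0,0,4]
    - [-0.069,-0.171,0,0,0,5]
    - [-0.084,-0.21,0,0,0,6]
    - [-0.1,-0.249,0,0,0,6.5]
    - [-0.116,-0.288,0,0,0,6.5]
    - [-0.131,-0.327,0,0,0,6.5]
    - [-0.147,-0.366,0,0,0,6.5]
    - [-0.16,-0.396,0,0,0,6.5]
    - [-0.165,-0.41,0,0,0,6.5]

```text
clock: 19.7
tool_pos: [0.4199, -0.1863, 0.3275]
eef_rot: [0.248, 0.969, -0.0, -0.001]
contact_force: [-0.5, 0.9, -2.3]
opening: 0.201
```

```bash
python3 - <<'E'
from look import *
goto([.517,-.437,.33],61.6)
E
```

```text
clk 19.7 pos [ 0.4199 -0.1863  0.3275] yawy 61.33 F [-0.5  0.9 -2.3] op 0.201 -> row [-0.2055, -0.1734, -0.0027, -0.07, -0.12, -0.27]
```

Call:
carry_out:
  commands:
    - [-0.018,-0.015,0,0,0,0]
    - [-0.042,-0.036,0,0,0,0]
    - [-0.072,-0.061,0,0,0,0]
    - [-0.102,-0.086,0,0,0,0]
    - [-0.132,-0.111,0,0,0,0]
    - [-0.16,-0.135,0,0,0,0]
    - [-0.183,-0.154,0,0,0,0]
    - [-0.198,-0.167,0,0,0,0]
    - [-0.205,-0.173,0,0,0,0]
    - [-0.205,-0.173,0,0,0,0]
    - [-0.205,-0.173,0,0,0,0]

```text
clock: 20.8
tool_pos: [0.5188, -0.4308, 0.3279]
eef_rot: [0.244, 0.97, 0.001, -0.001]
contact_force: [-0.4, 0.1, -1.5]
opening: 0.2
```

```bash
python3 - <<'E'
from look import *
goto([.517,-.437,.19],61.6)
S=look("m4",(270,80,110),(310,180,100))
for n,s in S.items():
    for l in("mirror","mirror_grip","mirror_face"):
        for d in r.spot_point(s,l)[:4]:
            if d["xyz"][1]<-.3: print(n,l,np.round(d["p"],2),np.round(d["xyz"],4),np.round(proj(s,d["xyz"])))
E
```

```text
clk 20.8 pos [ 0.5188 -0.4308  0.3279] yawy 61.7 F [-0.4  0.1 -1.5] op 0.2 -> row [-0.0017, -0.0065, 0.1379, 0.05, -0.13, 0.1]
side mirror 0.79 [ 0.518  -0.4262  0.2109] [325. 117.]
side mirror_face 0.82 [ 0.5223 -0.4254  0.2462] [324. 108.]
top mirror 0.5 [ 0.5199 -0.4289  0.2107] [372. 222.]
top mirror 0.15 [ 0.5137 -0.4344  0.0829] [367. 232.]
top mirror_grip 0.52 [ 0.5167 -0.4311  0.3398] [380. 213.]
top mirror_face 0.67 [ 0.5198 -0.4271  0.2449] [373. 220.]
```

View pics/m4.png

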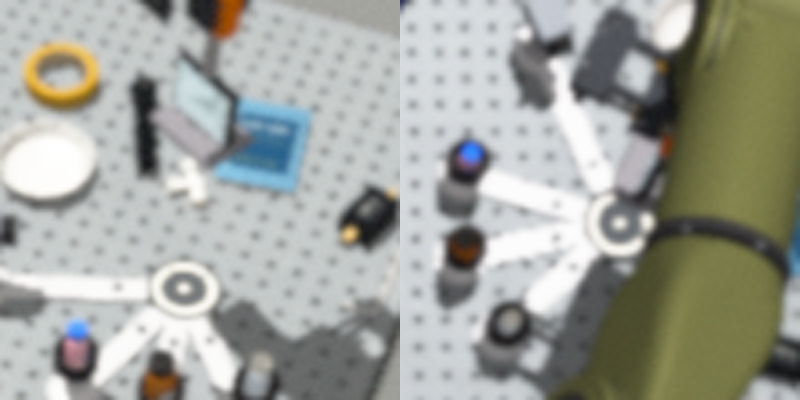

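```bash
python3 - <<'E'
from look import *
import pickle
from scipy.optimize import least_squares
S0=pickle.load(open("S0.pkl","rb"));np.set_printoptions(precision=4,suppress=True)
# ring by image: white-thresholded ring ellipse in S0
for n,(x,y) in(("side",(320,159)),("top",(364.5,235.5))):
    s=S0[n];g=cv2.cvtColor(s["img"],cv2.COLOR_BGR2GRAY);w=14
    c=cv2.resize(g[int(y)-w:int(y)+w,int(x)-w:int(x)+w],None,fx=12,fy=12,interpolation=cv2.INTER_CUBIC);cv2.imwrite(f"pics/ring_{n}.png",c)
obs=[]
for k in range(3):
    for n in("side","top"):
        s=r.snapshot(n)
        for l in("jig","mirror_spot","camera_lens","place0","cup_empty_seat","place1","vial"):
            for d in r.spot_point(s,l)[:4]:
                p=np.array(d["xyz"]);obs.append(p[:2])
v0=np.array([.517,-.4366,.3775])
def pts(v):return np.array([v[:2]]+[v[:2]+.15*np.array([np.cos(v[2]+a),np.sin(v[2]+a)]) for a in np.deg2rad([0,50,80,110])])
obs+= [np.array(x) for x in([.659,-.3834],[.6546,-.3809],[.5213,-.4352],[.5191,-.4391],[.5164,-.4381],[.5191,-.4382],[.5615,-.2955],[.563,-.2945],[.4839,-.2849],[.486,-.2921],[.4877,-.2884],[.4854,-.2886],[.4183,-.3209],[.417,-.3249])]
sel=[(o,int(np.argmin(np.linalg.norm(pts(v0)-o,axis=1)))) for o in obs];sel=[(o,i) for o,i in sel if np.linalg.norm(pts(v0)[i]-o)<.012]
F=lambda v:np.ravel([pts(v)[i]-o for o,i in sel])
q=least_squares(F,v0,loss="soft_l1",f_scale=.002);print(len(sel),q.x,np.rad2deg(q.x[2]))
for i in range(5):
    a=np.array([o for o,j in sel if j==i]);print(i,len(a),a.mean(0),pts(q.x)[i])
goto([.517,-.437,.19],61.6)
E
python3 -c "
import cv2,numpy as np
a=cv2.imread('pics/ring_side.png');b=cv2.imread('pics/ring_top.png');cv2.imwrite('pics/ring.png',np.hstack([a,b]))"
```

```text
103 [ 0.5164 -0.4364  0.3774] 21.624733870257472
0 29 [ 0.5176 -0.4361] [ 0.5164 -0.4364]
1 10 [ 0.6552 -0.3818] [ 0.6558 -0.3811]
2 14 [ 0.562  -0.2952] [ 0.5637 -0.2941]
3 32 [ 0.4857 -0.2887] [ 0.4862 -0.2895]
4 18 [ 0.4172 -0.3237] [ 0.4167 -0.3243]
clk 23.6 pos [ 0.5188 -0.4322  0.3283] yawy 61.62 F [-0.4 -0.9 -1.9] op 0.201 -> row [-0.0008, -0.005, 0.1383, -0.01, -0.05, 0.02]
```

View pics/ring.png

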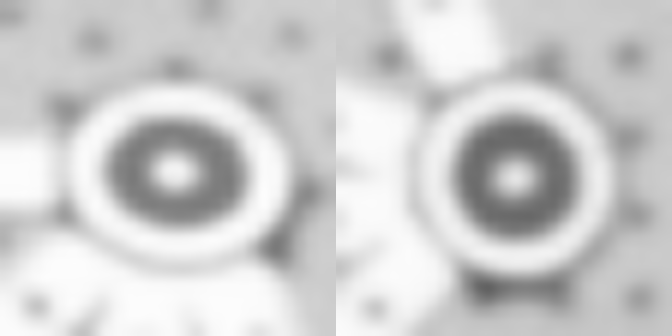

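```bash
python3 - <<'E'
from look import *
S0=pickle.load(open("S0.pkl","rb"))
a=(175.5/12+306-.5+.04,171.5/12+145-.5);b=(178.5/12+350-.5,178.5/12+221-.5)
print(atz(S0["side"],a,.006),atz(S0["top"],b,.006),tri(S0["side"],a,S0["top"],b))
E
```

```text
[ 0.51762064 -0.4372648   0.006     ] [ 0.51593708 -0.43679846  0.006     ] (array([ 0.5166709 , -0.43673406,  0.00653508]), np.float64(0.0016494785632432216))
```

Call:
carry_out:
  commands:
    - [0,-0.005,0.02,0,0,0]
    - [0,-0.01,0.05,0,0,0]
    - [0,-0.01,0.08,0,0,0]
    - [0,-0.01,0.11,0,0,0]
    - [0,-0.01,0.135,0,0,0]
    - [0,-0.01,0.152,0,0,0]
    - [0,-0.01,0.161,0,0,0]
    - [0,-0.01,0.165,0,0,0]
    - [0,-0.01,0.165,0,0,0]
    - [0,-0.01,0.165,0,0,0]

```text
clock: 24.6
tool_pos: [0.5146, -0.4413, 0.1644]
eef_rot: [0.245, 0.969, -0.0, 0.0]
contact_force: [-0.1, -0.8, -2.3]
opening: 0.203
```

```bash
python3 - <<'E'
from look import *
for i in range(3):goto([.5143,-.4412,.1636],61.6);r.snapshot("top")
S=look("m5",(265,90,110),(300,180,100))
for n,s in S.items():
    for l in("mirror","mirror_grip","mirror_face"):
        for d in r.spot_point(s,l)[:4]:
            if d["xyz"][1]<-.3: print(n,l,np.round(d["p"],2),np.round(d["xyz"],4),np.round(proj(s,d["xyz"])))
    for l in("vial_mid","vial"):
        for d in r.spot_point(s,l)[:4]:
            if d["xyz"][1]<-.2:print(n,l,np.round(d["p"],2),np.round(d["xyz"],4))
E
```

```text
clk 24.6 pos [ 0.5146 -0.4413  0.1644] yawy 61.61 F [-0.1 -0.8 -2.3] op 0.203 -> row [0.0003, -0.0, 0.0008, -0.01, 0.06, 0.01]
clk 24.65 pos [ 0.5146 -0.4413  0.1645] yawy 61.61 F [ 0.5  0.3 -1.6] op 0.2 -> row [0.0003, -0.0, 0.0009, -0.02, 0.07, 0.01]
clk 24.7 pos [ 0.5145 -0.4413  0.1644] yawy 61.61 F [-0.2  0.7 -0.6] op 0.199 -> row [0.0002, 0.0, 0.0008, -0.02, 0.06, 0.01]
side mirror 0.58 [ 0.514  -0.4412  0.0473] [323. 150.]
side mirror_grip 0.55 [ 0.5129 -0.4378  0.1736] [327. 124.]
side mirror_grip 0.4 [ 0.5199 -0.4376  0.0768] [321. 144.]
side mirror_face 0.94 [ 0.5187 -0.4393  0.0839] [322. 143.]
side vial 0.6 [ 0.4848 -0.287   0.0481]
top mirror 0.52 [ 0.5138 -0.4432  0.0472] [368. 234.]
top mirror_grip 0.53 [ 0.5122 -0.4412  0.1767] [374. 226.]
top mirror_face 0.61 [ 0.5134 -0.4351  0.0817] [367. 232.]
top vial_mid 0.39 [ 0.4901 -0.2858  0.0804]
top vial 0.57 [ 0.4902 -0.2882  0.0516]
top vial 0.56 [ 0.4841 -0.2875  0.0545]
```

View pics/m5.png

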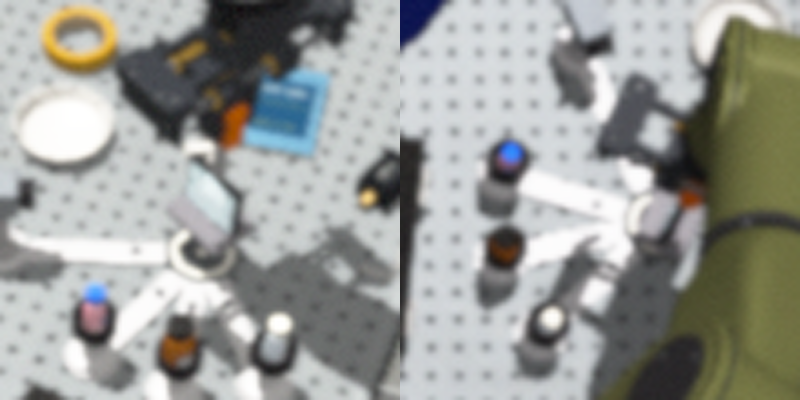

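```bash
python3 - <<'E'
from look import *
S=pickle.load(open("S.pkl","rb"));s=S["side"]
im=cv2.resize(s["img"][125:170,300:345],(600,600),interpolation=cv2.INTER_CUBIC)
# overlay expected model, thin
f=600/45
o=np.array([.5143,-.4412]);
for yaw,col in((61.6,(0,0,255)),):
    Rz=R.from_euler("z",np.deg2rad(yaw))
    def pr(q):
        w=Rz.apply(q)+np.r_[o,.045];p=proj(s,w);return (int((p[0]+.5-300)*f),int((p[1]+.5-125)*f))
    foot=[[.025,-.035,.008],[.025,.035,.008],[-.025,.035,.008],[-.025,-.035,.008]]
    gl=[[.005,-.028,.012],[.005,.028,.012],[.005,.028,.058],[.005,-.028,.058]]
    im2=im.copy()
    for P in(foot,gl):cv2.polylines(im2,[np.array([pr(q) for q in P],np.int32)],True,col,1)
cv2.imwrite("pics/m6.png",im2);print([[x/f+300,y/f+125] for x,y in map(pr,foot)])
E
```

```text
[[310.2, 146.525], [324.6, 160.25], [336.6, 152.525], [322.125, 139.1]]
```

View pics/m6.png

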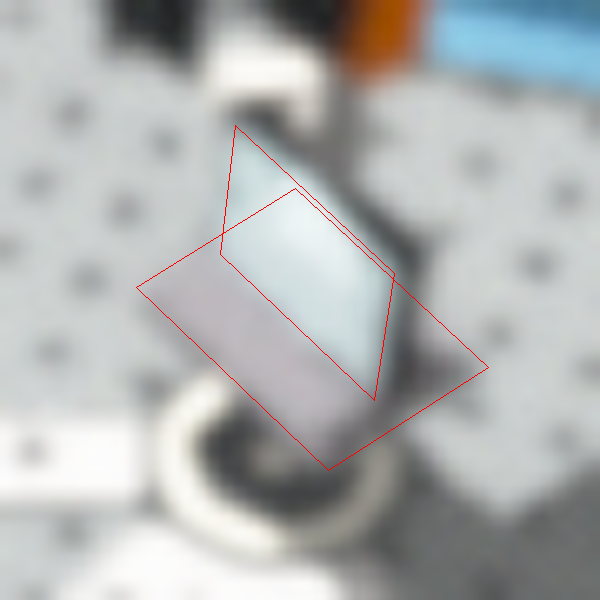

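Call:
carry_out:
  commands:
    - [0,0,0.001,0,0,0]
    - [0,0,0.001,0,0,0]
    - [0,0,0.001,0,0,0]
    - [0,0,0.001,0,0,0]
    - [0,0,0.001,0,0,0]
    - [0,0,0.001,0,0,0]

```text
clock: 25.95
tool_pos: [0.5139, -0.441, 0.1623]
eef_rot: [0.245, 0.969, 0.0, -0.0]
contact_force: [0.6, -0.5, -0.5]
opening: 0.2
```

```bash
python3 - <<'E'
from look import *
goto([.5143,-.4412,.1636],61.6);print(np.round(r.get_state()["qd"],3))
print(r.finish_job())
E
```

```text
clk 25.95 pos [ 0.5139 -0.441   0.1623] yawy 61.62 F [ 0.6 -0.5 -0.5] op 0.2 -> row [-0.0005, 0.0, -0.0013, -0.0, -0.05, 0.02]
[-0.001 -0.001 -0.003  0.    -0.002 -0.     0.   ]
the job is handed in; nothing more can be done
None
```

The job is handed in at 26 s, with no verdict reported. The amber vial was seated and released in the empty middle cup (place 1). After that I picked up the true mirror (orange grip, grey foot) and held it over the ring mark. I never gripped or aimed at the screwdriver, clamp, hex key or look-alikes. I did not check their positions again at the end.

- **Vial:** the pictures show it upright in the middle cup after release. The final network readings put its base within about 5 mm of the cup's centre, which is close to their own accuracy.
- **Mirror position and angle:** the gripper heading is 61.6°, which is the aim for place 1. A model of the mirror drawn at the target pose matched its foot and glass closely in the side picture, to about 2° by eye. The network readings of the glass centre scatter by about 3–4 mm around the spot.
- **Height:** the last readings put the tool about 1 mm low, after a final correction that moved it slightly past the target.
- **Stillness:** the joints were at rest, the mirror was gripped at 45 N, and the readings at the end of each move stayed under 4 N.

The jig camera's own view was not available, so I judged whether the vial sits mid-mirror from the geometry only.

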